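# Close the spring-catch jaw of a carton jig

## Robot

A 6-joint arm with a two-finger parallel gripper is mounted at the origin on a cart in front of the work surface, level with it; the furniture and walls round the work are solid. World frame = base frame: x ahead of the robot, y to its left, z up, the work surface at z = 0. Lengths are in mm, angles in rad, forces in N, time in s.
With the tool pointing down it reaches from about 275 to 875 mm from the base axis. Payload 12.5 kg.
Tool frame: the origin (TCP) lies midway between the tips of the shut fingers; the grasp point (between the pads) lies 19 mm behind it; z points along the fingers, y is the direction in which the jaws open and shut (so a half turn about z gives the same grasp; the last joint's range is limited). The gripper opens to 85 mm and grips with 20 to 120 N. Pads are 22 mm wide; open, the fingers measure 114 mm over their backs; the gripper's body (76 mm by 85 mm) begins 54 mm behind the grasp point. The pads swing forward as they close: fully open they stand 13 mm farther back than shut.
Start: joints at [1.059, 0.351, 1.652, -0, 1.139, -0.085], TCP at [227.646, 500.661, 231.29] pointing down, gripper open.
Joint ranges: [-2.75, 2.75], [-0.79, 2.1], [0.01, 2.65], [-1.57, 4.71], [0.07, 3.14], [-2.87, 2.87]. Speed limits (rad/s): [2.22, 2.22, 2.79, 3.14, 3.14, 3.14].

## Interface

Orientations are given as a 3x3 rotation matrix whose columns are the frame's x, y, z axes.
In Python, from station import robot, capture gives the robot as it stands.
- The arm moves only by the tool move_arm, never from a script. Its argument "deltas" is a list of rows, each a list of 7 numbers: the turn, a rotation vector about the tool's x, y, z as a fraction of full scale, then the shift along the tool's x, y, z as a fraction of full scale, then the opening, from 0 (shut) to 1 (fully open). A call has exactly 8 rows; each row shifts and turns the commanded pose from where the row before left it, along the tool's axes as they then stand; what a row does not reach is not made up. Full scale, the value 1, is 80 mm for a shift and pi rad for a turn. A row lasts 1/10 s, in which the tool goes at most 50 mm and 8.59 degrees, less where a joint would pass 70% of its speed; a pose out of reach is approached as far as the arm can. A call with a number of a shift or a turn outside -1 to 1 is refused whole. A call with a gripper value outside its range is refused whole. The fingers move at their own pace and stop on an object; "grip_force" is the grip in N (left out, the last holds). Time passes only in rows, so rows that do not move let the fingers close, or fill a call up. It gives the time, the measured TCP pose, the force and the opening at its end, in the units of the state.
- robot.read_state(): the state, without advancing time (a new reading comes with each control period).
- capture(name): name is "side" or "top" or "wrist"; returns a dict with "color" (420x560x3 uint8, red, green, blue), "camera_matrix" (3x3 intrinsics, pixels), "camera_from_world" (4x4, takes a point from world to camera coordinates). Camera axes: x right, y down, z forward; pixel columns grow to the right and rows downward; lengths in mm; the calibration is good to about 2 mm. The wrist camera is an equidistant fisheye: a pixel r from the principal point sees the ray r / f radians off the axis. A picture is of the moment at which its call begins. There is no depth.
- robot.finish_job(): hands the job in, once; it reports no verdict.
The state is a dict: "time_s": time; "q": joint angles; "dq": joint speeds; "joint_torque": joint torques, N m; "position": TCP position; "orientation": TCP orientation; "ft_force": force on the tool from outside, world axes, zero at the start; "moment": the same for the moment, N m; "width": finger opening in mm.
Only numpy, scipy, OpenCV 4.12 (cv2) and the standard library are available. Lean on these libraries where they do the work, as an engineer would, in place of code of your own. Each camera call takes 0.05 s, during which the arm holds its last target. There are 200 camera calls.

## Task

Lock the carton into the taping jig: with a fingertip press down the yellow spring bar behind the green jaw and, keeping it down, push the jaw forward over the red nose as far as it goes. Then let go, so that the nose springs up behind the jaw's face plate and the carton sits square between jaw and end stop. Pick nothing up, the carton included, and leave the other things on the bench where they are.

Things in the scene. Friction and masses are not known exactly. Their poses are not given: they have to be found in the camera images.
- jig: Fixed carton jig: aluminium base plate 150 mm across (its x), 355 mm long (y = -145 to +210 mm), top 12 mm above the bench. Origin on the bench under the middle of its width; +y is the way the jaw closes, z up. Grey end stop 74 mm high, its black rubber face at y = +189 mm. Two low steel rails (tops 22 mm above the bench) 54 mm either side of the middle.
- jaw (a joint): Slide of the green jaw along the jig's +y, m: 0 rear limit, 0.085 front limit. About 2 N of drag; stays where left, cannot lift off. At value q its black front face is at jig y = q, its face plate is 22 mm thick (32 to 76 mm above the bench), its push plate's rear face at y = q - 80 mm. Starts at 0 to 0.035, blocked by the upright nose; past 0.080 the nose springs up behind the face plate.
- catch (a joint): How far the yellow spring bar is pressed down, m: 0 up, 0.010 fully down. The spring pushes up with 3 N at 0 and 8 N at 0.010, wherever it is pressed; the bar goes down level. From 0.006 the red nose clears the jaw; 0.008 or more is safe. It springs up when released, unless the jaw stands over the nose.
- bar_top (a point): Point on top of the yellow spring bar, 30 mm above the bench when up, mid-width, at jig y = -110 mm. The bar is flat, 32 mm wide, and runs along the jig's y from y = -140 mm, under the jaw carriage, to the red nose. Behind the push plate it is open from above, and nothing beside it is higher than 22 mm above the bench.
- push_face (a point): Middle of the jaw's upright rear push plate, on the face looking back along the jig's -y, to be pushed to +y; it moves with the jaw. The face is 100 mm wide and reaches from 32 to 60 mm above the bench (2 mm above the raised bar); this point is 46 mm up.
- nose (a point): Middle of the top of the red nose on the spring bar: 32 mm wide, 12 mm long along the jig's y (y = 46 to 58 mm), its top 38 mm above the bench when up, 8 mm above the bar. Moves down with the bar.
- carton: Brown closed carton, 103 x 143 x 59 mm, about 0.25 kg, loose on the jig's plate between the nose and the end stop, its 103 mm side (its x axis) along the jig's y and often a little askew. Origin at the centre of its underside. The jaw pushes it up to the end stop; at the jaw's limit about 2 mm of play is left.
- stapler: Red desk stapler, 32 x 142 x 54 mm, on the bench, to be left alone. Origin under its middle.
- tape_roll: Roll of clear packing tape lying flat, 109 mm across, 48 mm high, to be left alone. Origin under its middle.
- tape_measure: Yellow tape measure standing on its foot, 35 x 66 x 64 mm, to be left alone. Origin under its middle.
- torch: Small dark metal torch lying down, 33 x 128 x 33 mm, to be left alone. Origin under its middle.
- parts_case: Flat organiser case, blue with a pale clear lid, 121 x 169 x 37 mm, to be left alone. Origin under its middle.
- marker: White marker pen with a black cap lying down, 17 x 135 x 16 mm, to be left alone. Origin under its middle.

How it is judged:
By the outcome, as a careful person would: the job done as asked, in the order asked, and still so for the second after the job is handed in, with the robot touching nothing.
It also fails if it takes over 42 s, if anything falls off the work surface, if the arm or the gripper's body presses on something with over 40 N, if the wrist force passes 120 N, or if a joint passes its speed limit or range.

## Working session

There is one attempt and no reset: what is moved stays moved. The work goes in short steps, Python scripts to look and compute and a tool call to move; the robot and the scene stay as the last step left them, time stands still between calls to the robot, and variables do not carry over. Pictures are saved under pics/ and viewed, about 8 in all and at most 12, crops included, and the job is handed in when it is done.

Besides the shell and the picture viewer there is one more tool, called in YAML: its name, and indented under it one key for each argument. move_arm: Moves the arm, as the interface text tells. Shift numbers are shares of 80 mm and turn numbers shares of pi rad, none past 1 either way. Its arguments: {"type":"object","properties":{"deltas":{"type":"array"},"grip_force":{"type":"number"}},"required":["deltas"]}

```bash
mkdir -p pics; ls
python3 - <<'E'
from station import robot,capture
import cv2,numpy as np
for n in("top","side"):
    c=capture(n);cv2.imwrite(f"pics/{n}0.png",c["color"][:,:,::-1])
    np.savez(f"pics/{n}0.npz",**c)
s=robot.read_state();print(s["time_s"],s["position"],s["orientation"],s["width"])
E
```

```text
pics
0.1 [227.52338546 500.42591939 230.82762256] [[-9.10318724e-01  4.13907743e-01 -4.48115193e-04]
 [ 4.13907983e-01  9.10318297e-01 -8.82953483e-04]
 [ 4.24661767e-05 -9.89247544e-04 -9.99999510e-01]] 85.81652247441866
```

View pics/top0.png

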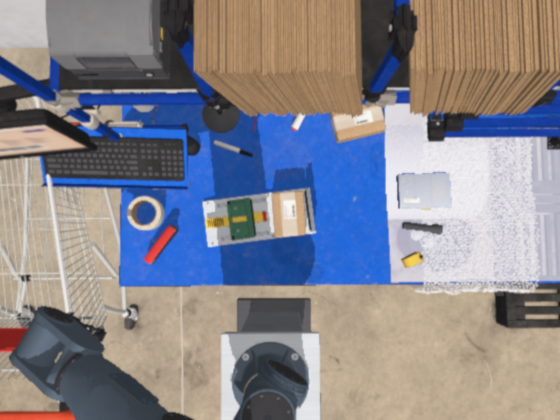

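View pics/side0.png

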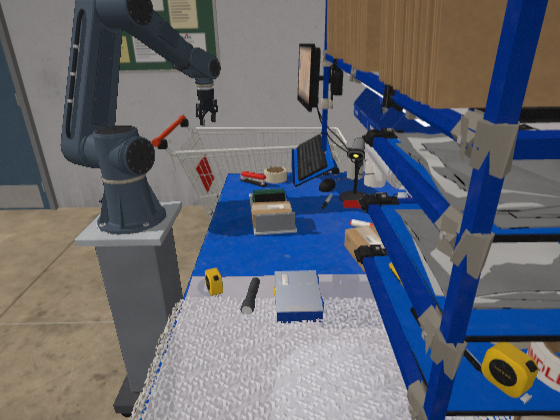

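The top view shows the jig at about (203–315, 188–245), closing toward image right (world −y). The bar end is at about (212, 222), the jaw at about (240, 217), the nose at about (263, 216) and the carton at about (288, 213). I'll zoom in on this area.

```bash
cat > h.py <<'E'
import numpy as np,cv2
def ray(c,uv,z):
    K,T=c["camera_matrix"],c["camera_from_world"]
    R,t=T[:3,:3],T[:3,3]; o=-R.T@t
    d=R.T@np.linalg.inv(K)@np.array([*uv,1.]); return o+d*(z-o[2])/d[2]
def proj(c,P):
    K,T=c["camera_matrix"],c["camera_from_world"]
    p=K@(T[:3,:3]@np.asarray(P,float)+T[:3,3]); return p[:2]/p[2]
E
python3 - <<'E'
from h import *
c=dict(np.load("pics/top0.npz"));im=c["color"][:,:,::-1]
cv2.imwrite("pics/crop.png",cv2.resize(im[180:255,195:325],None,fx=6,fy=6,interpolation=cv2.INTER_CUBIC))
for uv in((203,200),(207,246),(315,238)):print(ray(c,uv,12))
E
```

```text
[582.59506572 216.09213536  12.        ]
[432.49811721 202.60502075  12.        ]
[ 455.59424843 -148.71846347   12.        ]
```

View pics/crop.png

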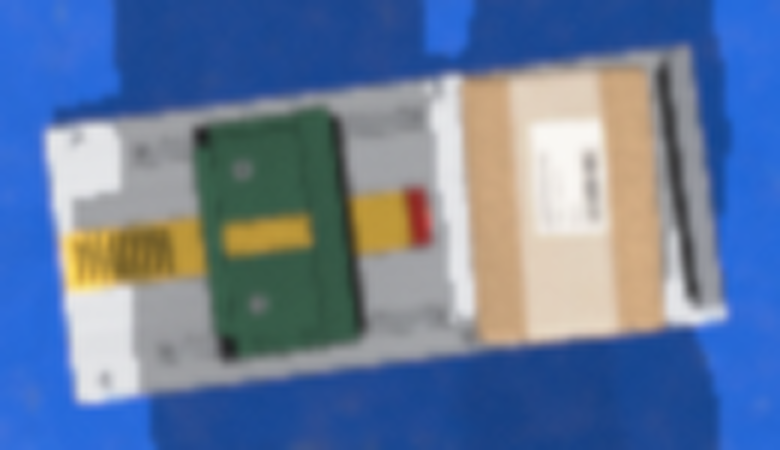

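The crop shows the plate's rear corners at (46,128) and (78,403) and its front right corner at (725,318). The bar's rear end is at about (66,262), the red nose at about (418,217), the push plate's rear edge at x≈197–225 and the jaw's front edge at x≈335–365.

Run:
```python
from h import *
c=dict(np.load("pics/top0.npz"))
f=lambda x,y,z:ray(c,((x+.5)/6+195-.5,(y+.5)/6+180-.5),z)
a,b,d=f(46,128,12),f(78,403,12),f(725,318,12)
yd=(d-b)[:2];print(np.linalg.norm(yd),np.linalg.norm(a-b))
bar=f(66,262,30);nose=f(419,217,38)
v=(nose-bar)[:2];print("ang plate",np.degrees(np.arctan2(*yd[::-1])),"bar/nose",np.degrees(np.arctan2(*v[::-1])),np.linalg.norm(v))
x=(a-b)[:2];print("ang rear edge-90",np.degrees(np.arctan2(x[1],x[0]))-90)
u=yd/np.linalg.norm(yd)
O1=(a+b)[:2]/2+145*u; O2=nose[:2]-52*u; O3=bar[:2]+140*u
print(O1,O2,O3)
O=(O1+O2+O3)/3
for n,p in(("jawfront",f(350,220,76)),("push",f(211,245,60))):
    print(n,(p[:2]-O)@u)
print(O,u)
```

```text
353.64844821977584 150.6118031801274
ang plate -82.99598247891757 bar/nose -83.31801734618173 191.43741621947672
ang rear edge-90 -83.19988446088729
[522.51126054  65.70155443] [521.76126544  66.21811053] [522.89818712  65.78792776]
jawfront 16.615288412141023
push -58.56734741897959
[522.3902377   65.90253091] [ 0.12193894 -0.9925376 ]
```

move_arm:
  deltas:
    - [0,0,0.0465,0,0,0,0]
    - [0,0,0.0465,0,0,0,0]
    - [0,0,0.0465,0,0,0,0]
    - [0,0,0.0465,0,0,0,0]
    - [0,0,0.0465,0,0,0,0]
    - [0,0,0.0465,0,0,0,0]
    - [0,0,0.0465,0,0,0,0]
    - [0,0,0,0,0,0,0]

```text
time_s: 0.9
position: [227.6, 500.5, 231.0]
orientation: [[-0.119, 0.993, -0.0], [0.993, 0.119, -0.001], [-0.001, -0.0, -1.0]]
ft_force: [-0.4, 0.3, -1.3]
width: 0.1
```

move_arm:
  deltas:
    - [0,0,0,-0.5,0.32,0,0]
    - [0,0,0,-0.5,0.32,0,0]
    - [0,0,0,-0.5,0.32,0,0]
    - [0,0,0,-0.5,0.32,0,0]
    - [0,0,0,-0.5,0.32,0,0]
    - [0,0,0,-0.5,0.32,0,0]
    - [0,0,0,-0.5,0.32,0,0]
    - [0,0,0,-0.5,0.32,0,0]

```text
time_s: 1.7
position: [470.6, 206.1, 231.3]
orientation: [[-0.126, 0.992, 0.0], [0.992, 0.126, 0.0], [0.0, 0.0, -1.0]]
ft_force: [-0.1, -0.1, -0.0]
width: -0.2
```

move_arm:
  deltas:
    - [0,0,0,-0.365,0.225,0,0]
    - [0,0,0,-0.365,0.225,0,0]
    - [0,0,0,0,0,0.4,0]
    - [0,0,0,0,0,0.4,0]
    - [0,0,0,0,0,0.4,0]
    - [0,0,0,0,0,0.2,0]
    - [0,0,0,0,0,0,0]
    - [0,0,0,0,0,0,0]

```text
time_s: 2.5
position: [512.7, 154.3, 119.8]
orientation: [[-0.124, 0.992, 0.0], [0.992, 0.124, 0.0], [0.0, 0.0, -1.0]]
ft_force: [-0.4, -0.8, 0.3]
width: 0.3
```

Run:
```python
from station import robot,capture
from h import *
s=robot.read_state();print(s["position"],s["orientation"],s["ft_force"])
O=np.array([522.4,65.9]);a=np.radians(-83.1);u=np.array([np.cos(a),np.sin(a)]);x=np.array([-u[1],u[0]])*-1
x=np.array([u[1],-u[0]]) ;d=s["position"][:2]-O;print("jig y",d@u,"x",d@x)
c=capture("wrist");np.savez("pics/w.npz",**c)
im=c["color"][:,:,::-1].copy();K,T=c["camera_matrix"],c["camera_from_world"]
def fe(P):
    p=T[:3,:3]@P+T[:3,3];r=np.hypot(*p[:2]);th=np.arctan2(r,p[2]);return np.array([K[0,2]+K[0,0]*th*p[0]/r,K[1,2]+K[1,1]*th*p[1]/r])
big=cv2.resize(im,None,fx=1.4,fy=1.4,interpolation=cv2.INTER_CUBIC)
for xx,yy,z in((16,-140,30),(-16,-140,30),(16,-110,30),(-16,-110,30),(75,-145,12),(-75,-145,12),(50,-61,60),(-50,-61,60),(16,46,38),(-16,46,38)):
    q=fe(np.array([*(O+u*yy+x*xx),z]))*1.4;cv2.drawMarker(big,tuple(int(v) for v in q),(255,0,255),cv2.MARKER_CROSS,10,1)
cv2.imwrite("pics/w.png",big)
```

```text
[512.72196969 154.29130776 119.75214306] [[-1.23647199e-01  9.92326237e-01  9.23370707e-05]
 [ 9.92326241e-01  1.23647195e-01  4.90548515e-05]
 [ 3.72611964e-05  9.76939933e-05 -9.99999995e-01]] [-0.40957055 -0.76233584  0.25942927]
jig y -88.91380771292114 x -1.0111166527591018
```

View pics/w.png

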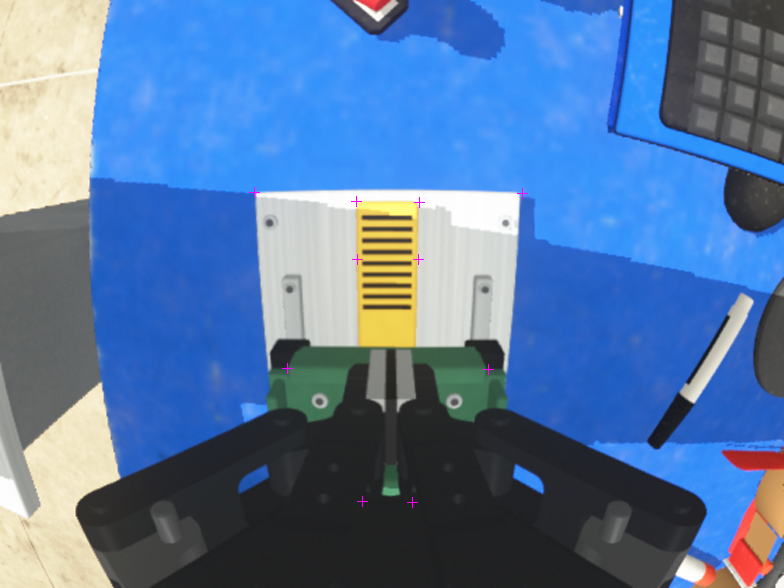

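The wrist view agrees with the model to about 1 mm. The bar edges are at columns 357–417, and the foot of the push face is at row 347, about jig y −63. The bar below the fingers is clear, so I'm going down.

move_arm:
  deltas:
    - [0,0,0,0,0,0.35,0]
    - [0,0,0,0,0,0.35,0]
    - [0,0,0,0,0,0.3,0]
    - [0,0,0,0,0,0.05,0]
    - [0,0,0,0,0,0,0]
    - [0,0,0,0,0,0,0]
    - [0,0,0,0,0,0,0]
    - [0,0,0,0,0,0,0]

```text
time_s: 3.35
position: [513.0, 154.3, 36.3]
orientation: [[-0.121, 0.993, 0.002], [0.993, 0.121, 0.0], [0.0, 0.002, -1.0]]
ft_force: [1.7, 0.6, 0.1]
width: 0.1
```

move_arm:
  deltas:
    - [0,0,0,0,0,0.025,0]
    - [0,0,0,0,0,0.025,0]
    - [0,0,0,0,0,0.025,0]
    - [0,0,0,0,0,0.025,0]
    - [0,0,0,0,0,0,0]
    - [0,0,0,0,0,0,0]
    - [0,0,0,0,0,0,0]
    - [0,0,0,0,0,0,0]

```text
time_s: 4.15
position: [512.5, 154.2, 27.4]
orientation: [[-0.121, 0.993, 0.0], [0.993, 0.121, 0.0], [-0.0, 0.0, -1.0]]
ft_force: [0.4, 1.8, 3.3]
width: -0.1
```

move_arm:
  deltas:
    - [0,0,0,0,0,0.02,0]
    - [0,0,0,0,0,0.02,0]
    - [0,0,0,0,0,0.02,0]
    - [0,0,0,0,0,0.02,0]
    - [0,0,0,0,0,0,0]
    - [0,0,0,0,0,0,0]
    - [0,0,0,0,0,0,0]
    - [0,0,0,0,0,0,0]

```text
time_s: 4.95
position: [512.6, 154.3, 20.9]
orientation: [[-0.121, 0.993, 0.0], [0.993, 0.121, 0.0], [0.0, 0.0, -1.0]]
ft_force: [-2.7, 0.9, 7.2]
width: -0.2
```

move_arm:
  deltas:
    - [0,0,0,-0.04,0,0,0]
    - [0,0,0,-0.04,0,0,0]
    - [0,0,0,-0.04,0,0,0]
    - [0,0,0,-0.04,0,0,0]
    - [0,0,0,-0.04,0,0,0]
    - [0,0,0,-0.04,0,0,0]
    - [0,0,0,-0.04,0,0,0]
    - [0,0,0,-0.04,0,0,0]

```text
time_s: 5.75
position: [516.1, 129.5, 21.2]
orientation: [[-0.121, 0.993, 0.001], [0.993, 0.121, 0.001], [0.001, 0.001, -1.0]]
ft_force: [-0.6, 7.5, 6.7]
width: -0.1
```

move_arm:
  deltas:
    - [0,0,0,-0.04,0,0,0]
    - [0,0,0,-0.04,0,0,0]
    - [0,0,0,-0.04,0,0,0]
    - [0,0,0,-0.04,0,0,0]
    - [0,0,0,-0.04,0,0,0]
    - [0,0,0,-0.04,0,0,0]
    - [0,0,0,-0.04,0,0,0]
    - [0,0,0,-0.04,0,0,0]

```text
time_s: 6.55
position: [519.2, 104.0, 21.2]
orientation: [[-0.121, 0.993, 0.001], [0.993, 0.121, 0.001], [0.001, 0.001, -1.0]]
ft_force: [-0.3, 6.8, 6.3]
width: -0.0
```

move_arm:
  deltas:
    - [0,0,0,-0.04,0,0,0]
    - [0,0,0,-0.04,0,0,0]
    - [0,0,0,-0.04,0,0,0]
    - [0,0,0,-0.04,0,0,0]
    - [0,0,0,-0.04,0,0,0]
    - [0,0,0,-0.04,0,0,0]
    - [0,0,0,-0.04,0,0,0]
    - [0,0,0,-0.03,0,0,0]

```text
time_s: 7.35
position: [522.2, 79.5, 21.2]
orientation: [[-0.121, 0.993, 0.001], [0.993, 0.121, 0.001], [0.001, 0.001, -1.0]]
ft_force: [-1.5, 9.2, 7.4]
width: -0.1
```

move_arm:
  deltas:
    - [0,0,0,-0.015,0,0,0]
    - [0,0,0,-0.015,0,0,0]
    - [0,0,0,-0.015,0,0,0]
    - [0,0,0,-0.015,0,0,0]
    - [0,0,0,0,0,0,0]
    - [0,0,0,0,0,0,0]
    - [0,0,0,0,0,0,0]
    - [0,0,0,0,0,0,0]

```text
time_s: 8.15
position: [522.8, 74.7, 21.2]
orientation: [[-0.121, 0.993, 0.001], [0.993, 0.121, 0.001], [0.001, 0.001, -1.0]]
ft_force: [-0.2, 6.0, 6.9]
width: 0.2
```

move_arm:
  deltas:
    - [0,0,0,-0.012,0,0,0]
    - [0,0,0,-0.012,0,0,0]
    - [0,0,0,-0.012,0,0,0]
    - [0,0,0,0,0,0,0]
    - [0,0,0,0,0,0,0]
    - [0,0,0,0,0,0,0]
    - [0,0,0,0,0,0,0]
    - [0,0,0,0,0,0,0]

```text
time_s: 8.95
position: [523.1, 72.4, 21.2]
orientation: [[-0.121, 0.993, 0.001], [0.993, 0.121, 0.002], [0.001, 0.001, -1.0]]
ft_force: [-1.3, 12.3, 7.9]
width: -0.1
```

move_arm:
  deltas:
    - [0,0,0,-0.01,0,0,0]
    - [0,0,0,-0.01,0,0,0]
    - [0,0,0,0,0,0,0]
    - [0,0,0,0,0,0,0]
    - [0,0,0,0,0,0,0]
    - [0,0,0,0,0,0,0]
    - [0,0,0,0,0,0,0]
    - [0,0,0,0,0,0,0]

```text
time_s: 9.75
position: [523.1, 72.3, 21.3]
orientation: [[-0.121, 0.993, 0.001], [0.993, 0.121, 0.003], [0.003, 0.002, -1.0]]
ft_force: [-2.0, 25.9, 8.4]
width: -0.1
```

Commanding more travel moved the tool only 0.1 mm while the force rose to 26 N, so the jaw is at its hard stop. I'll ease off the push and then lift.

move_arm:
  deltas:
    - [0,0,0,0.02,0,0,0]
    - [0,0,0,0.02,0,0,0]
    - [0,0,0,0,0,0,0]
    - [0,0,0,0,0,-0.08,0]
    - [0,0,0,0,0,-0.08,0]
    - [0,0,0,0,0,-0.2,0]
    - [0,0,0,0,0,-0.4,0]
    - [0,0,0,0,0,-0.4,0]

```text
time_s: 10.55
position: [521.6, 72.6, 114.4]
orientation: [[-0.121, 0.993, -0.002], [0.993, 0.121, -0.0], [0.0, -0.002, -1.0]]
ft_force: [-0.1, -0.1, 0.0]
width: -0.3
```

move_arm:
  deltas:
    - [0,0,0,0.5,0,-0.3,0]
    - [0,0,0,0.5,0,-0.3,0]
    - [0,0,0,0.5,0,-0.3,0]
    - [0,0,0,0.5,0,-0.3,0]
    - [0,0,0,0.5,0,0,0]
    - [0,0,0,0,0,0,0]
    - [0,0,0,0,0,0,0]
    - [0,0,0,0,0,0,0]

```text
time_s: 11.35
position: [498.0, 270.4, 209.3]
orientation: [[-0.121, 0.993, -0.001], [0.993, 0.121, -0.001], [-0.001, -0.001, -1.0]]
ft_force: [-0.7, -0.1, -0.1]
width: 0.0
```

Run:
```python
from station import robot,capture
from h import *
s=robot.read_state();print(s["time_s"],s["position"],s["ft_force"],s["dq"].round(3) if hasattr(s["dq"],"round") else s["dq"])
c=capture("top");im=c["color"][:,:,::-1];d=capture("side")["color"][:,:,::-1]
a=cv2.resize(im[170:255,195:325],None,fx=4.5,fy=4.5,interpolation=cv2.INTER_CUBIC)
b=cv2.resize(d[170:245,230:320],(585,400)[:2],interpolation=cv2.INTER_CUBIC)[:217+0]
cv2.imwrite("pics/end.png",np.vstack([a,b]))
np.savez("pics/end.npz",**c)
```

```text
11.35 [497.97925968 270.36736353 209.33787358] [-0.67544634 -0.12034051 -0.10677002] [-0.012 -0.     0.     0.001 -0.001  0.002]
```

View pics/end.png

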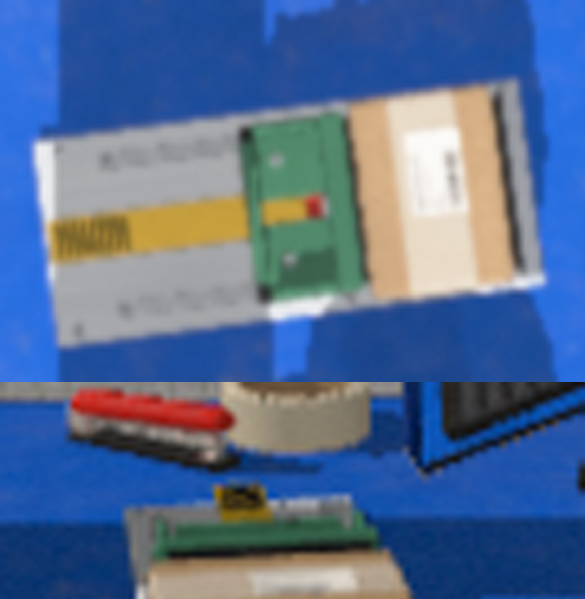

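The top view shows the red nose in the slot right behind the face plate, at about (316, 207). The carton is square between the jaw face at x≈355 and the end stop, and the stapler and tape roll look undisturbed. I'll check the jaw position once more and hand in.

Run:
```python
from station import robot
from h import *
c=dict(np.load("pics/end.npz"));O=np.array([522.4,65.9]);a=np.radians(-83.1);u=np.array([np.cos(a),np.sin(a)])
f=lambda x,y,z:ray(c,((x+.5)/4.5+194.5,(y+.5)/4.5+169.5),z)
print("front q",(f(358,200,76)[:2]-O)@u,"push+80",(f(252,215,60)[:2]-O)@u+80,"nose y",(f(316,207,38)[:2]-O)@u)
c0=dict(np.load("pics/top0.npz"))
m=np.abs(c["color"].astype(int)-c0["color"]).max(2)>60
m[:,200:320]=0;print("changed px by object:",{n:int(m[r].sum()) for n,r in dict(roll=np.s_[190:235,120:170],stapler=np.s_[222:268,140:180],marker=np.s_[138:160,210:255],right=np.s_[165:275,395:460]).items()})
robot.finish_job()
```

```text
front q 83.59690343013442 push+80 88.1414744121034 nose y 52.99116239151899
changed px by object: {'roll': 1234, 'stapler': 1510, 'marker': 0, 'right': 0}
the job is handed in; nothing more can be done
```

The carton is locked in the taping jig, and I handed the job in at about 11.4 s. I closed the fingers, pressed the yellow bar down about 9 mm (tip at z ≈ 21, 7–8 N), and pushed the jaw forward with the bar held down. At the front stop, commanding more travel added only 0.1 mm while the force rose to 26 N. I then backed off and lifted clear.

**What the last checks showed:**
- **Jaw:** the final top picture puts it at about 84 mm from its front face and about 88 mm from its push plate. They differ by 4–5 mm, but both are past the 80 mm locking point.
- **Nose:** it is visible in the slot right behind the face plate. I could not measure its height, so that it sprang up is inferred from the picture.
- **Carton:** it sits square between the jaw and the end stop.
- **Robot:** it was touching nothing, with about 0 N at the wrist.

**One check disagreed:** comparing pictures before and after, I found no change at the marker, parts case, torch or tape measure. There were large changes around the tape roll and stapler, probably because the arm or its shadow now covers that spot. I did not confirm that. The final side picture shows both still standing there, and the tool's path stayed well above them.

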